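# Counter-hold the bolt behind the vibration-table bracket

### The job

A nut runner in front of the steel angle bracket is slowly driving a nut, and the bolt behind the bracket turns along with it. Lift the steel canister by its handle off the rubber block behind the bracket and set it down gently, upright, in the middle of the round cork mat and let it go; then reach down into the narrow gap between the bracket and the block, grip the bolt's hexagonal head between the fingers and hold it still so that it no longer turns. Finish while still holding the bolt head; leave the finds lying on the plate where they are.

Things in the scene. Friction and masses are not known exactly. Their poses are not given: they have to be found in the camera images.
- canister_mid (a point): Closed steel canister, loose, 74 mm across its rim (70 mm body) and 78 mm tall without the handle, about 0.3 kg; it stands on the rubber block. Point: on its axis, 39 mm above its underside. z up along its axis.
- canister_handle (a point): Middle of the round bar of the canister's rigid arched handle: bar 9 mm thick, 40 mm straight length along this point's y axis, 43 mm above the canister's flat top (121 mm above its underside), open below. z up.
- mat: Round cork mat, fixed, 116 mm across, 5 mm thick, lying on the aluminium plate to the left or right of the bracket. Origin at the centre of its underside (plate level).
- block: Grey rubber block, fixed, the canister's stand: 80 mm (its x) by 100 mm (its y) by 60 mm tall. Origin at the centre of its underside, on the plate.
- bracket: Steel angle bracket, fixed, on the aluminium plate. Its upright is 8 mm thick (x), 120 mm wide (y), 86 mm tall; origin at plate level, under the middle of the upright. x points away from the robot towards the gap and the rubber block, y along the upright, z up. Its foot and the grey nut runner (79 mm high above the plate) lie on the -x side, out to x = -150 mm, |y| under 60 mm.
- bolt_head (a point): Centre of the dark hexagonal bolt head in the gap behind the bracket: 24 mm across flats, 28 mm across corners, 20 mm long along the bolt's axis, which is level and along the bracket's x. It lies 34 mm behind the middle of the upright, 58 mm above the plate (28 mm below the upright's top edge); 20 mm of room between head and upright (a thinner 22 mm sleeve is there), 19 to 25 mm between head and block; open above, below and at both sides.
- bolt (a joint): Turning angle of the bolt about its axis, rad; 0 = two flats upright, facing along the bracket's +y and -y (repeats every 60 degrees). Left alone it creeps up at about 0.12 rad/s under a drag of 0.12 N m; a firm grip of the head (about 40 N) stops it at any angle. It does not shift, it only turns.
- sherd: Red pottery sherd, loose bystander, about 50 x 75 mm, 15 mm high, on the plate on the other side of the bracket from the mat. Leave alone.
- pestle: White marble pestle, loose bystander, 120 mm long, 34 mm thick, lying on the plate. Leave alone.
- fitting: Small green bronze fitting, loose bystander, 47 mm long, 18 mm high. Leave alone.
- lidpiece: Buff pottery lid fragment with a knob, loose bystander, about 55 x 90 mm, 26 mm high. Leave alone.
There are look-alikes about, which are no part of the job. Leave any orange look-alike of the part that bears canister_mid alone.

How it is judged:
On the way, in this order (a step that is already met when the one before it is completed fails the run):
1. the canister is lifted clear of the block (z of canister_mid in the frame of block above 0.109 m and contact force between canister and block below 0.05 N and contact force between the fingers and canister above 0.5 N), for 0.1 s.
2. the canister stands upright on the cork mat and is let go (horizontal distance between canister_mid and mat below 0.03 m and z of canister_mid in the frame of mat below 0.048 m and angle between canister_mid's own z axis and vertical below 0.08 rad and contact force between the fingers and canister below 0.05 N and linear speed of canister below 0.02 m/s), for 0.2 s.
At the end, for the whole second after the job is handed in: The program finishes holding: the fingers grip the bolt head (over 8 N, grasp point within 24 mm of the head's centre) and the bolt turns at less than 0.03 rad/s either way; the canister stands untouched and upright (within 0.08 rad) on the cork mat, within 30 mm of its centre (horizontal distance between canister_mid and mat below 0.03 m and z of canister_mid in the frame of mat below 0.048 m and angle between canister_mid's own z axis and vertical below 0.08 rad and linear speed of canister below 0.02 m/s and contact force between the arm and canister below 0.05 N and contact force between the fingers and bolt above 8 N and distance between the grasp point and bolt_head below 0.024 m and velocity of joint bolt between -0.03 and 0.03 rad/s); the arm keeps its last pose, push and grip.
It fails at once if the canister is tipped over (angle between canister_mid's own z axis and vertical above 0.6 rad).
It fails at once if the canister is dropped onto the mat from more than 15 mm (horizontal distance between canister_mid and mat below 0.1 m and z of canister_mid in the frame of mat above 0.059 m and contact force between canister and anything else below 0.001 N).
It fails at once if a find on the plate is displaced by more than 25 mm (distance of any of sherd, pestle, fitting, lidpiece from where it was at the start of the episode above 0.025 m).
It also fails if it takes over 46 s, if anything falls off the work surface, if the arm or the gripper's body presses on something with over 40 N, if the wrist force passes 120 N, or if a joint passes its speed limit or range.

### The arm

A 6-joint arm with a two-finger parallel gripper is mounted at the origin on the work surface. World frame = base frame: x ahead of the robot, y to its left, z up, the work surface at z = 0. Lengths are in m, angles in rad, forces in N, time in s.
With the tool pointing down it reaches from about 0.25 to 0.775 m from the base axis. Payload 4 kg.
Tool frame: the origin (TCP) lies midway between the tips of the shut fingers; the grasp point (between the pads) lies robot.grip_point_offset behind it (robot.grip_point_offset is the distance from the TCP to the grasp point, in m); z points along the fingers, x is the direction in which the jaws open and shut, and the axes are right-handed (so a half turn about z gives the same grasp; the last joint's range is limited). The gripper opens to 94 mm and grips with 3 to 60 N. Pads are 16 mm wide; open, the fingers measure 119 mm over their backs; the gripper's body (75 mm by 177 mm) begins 78 mm behind the grasp point.
Start: joints at [1.094, 0.087, 1.371, -0, 1.684, -0.103], TCP at [0.201, 0.512, 0.206] pointing down, gripper open.
Joint ranges: [-3.1, 3.1], [-0.76, 2.03], [0.27, 2.55], [-1.08, 4.22], [0.17, 2.65], [-2.57, 2.57]. Speed limits (rad/s): [2.79, 2.79, 3.14, 3.14, 3.14, 3.14].

### API

Orientations are given as [roll, pitch, yaw] about the fixed x, y, z axes, in that order (R = Rz(yaw) Ry(pitch) Rx(roll)).
In Python, from bench import robot, optics, finder gives the robot as it stands. The module is installed in compiled form; this text tells all that it offers.
- The arm moves only by the tool arm_command, never from a script. Its argument "plan" is a list of rows, each a list of 5 numbers: the opening, from 0 (shut) to 1 (fully open), then the shift along the world's x, y, z in m, then the turn about the world's z in degrees. A call has 1 to 10 rows; each row is the pose to reach, as a shift and turn from the pose commanded when the call began; what a row does not reach only later rows make up. A row lasts 1/8 s, in which the tool goes at most 62.5 mm and 10.7 degrees, less where a joint would pass 70% of its speed; a pose out of reach is approached as far as the arm can. A call with a gripper value outside its range is refused whole. The fingers move at their own pace and stop on an object; the grip force is fixed at half the most. Time passes only in rows, so rows that repeat a pose let the fingers close. It gives the time, the measured TCP pose, the force and the opening at its end, in the units of the state.
- robot.get_obs(): the state, without advancing time (a new reading comes with each control period).
- optics.snapshot(name): name is "scene" or "top"; returns a dict with "image" (420x560x3 uint8, red, green, blue), "fx", "fy", "cx", "cy" (pixels), "position" and "rotation" of the camera in the world. Camera axes: x right, y down, z forward; pixel columns grow to the right and rows downward; lengths in m; the calibration is good to about 2 mm. A picture is of the moment at which its call begins. There is no depth.
- robot.close_job(): hands the job in, once; it reports no verdict.
Trained networks look in the newest picture that a camera, given by its name, has taken for a name from the list of things; names that differ only in an ending like _2 or _b are one class to them, and where a whole thing is asked for, a point or a joint stands for the part that bears it (a point fixed in the world has none). Each returns a list of dicts, best first, with "p" (0 to 1); they miss things now and then, are a little off and sometimes report something else, mostly with a low value. They report only what shows in the picture. A call takes as long as a camera call. They do not tell look-alikes from the thing itself.
- finder.masks_of(label, camera): "pixels" (420x560 bool, what is visible of it) and "extent" ([left, top, right, bottom] in pixels, round what is visible of it).
The state is a dict: "time": time; "joint_positions": joint angles; "qvel": joint speeds; "joint_torque": joint torques, N m; "tool_pos": TCP position; "ee_rot": TCP orientation; "wrist_force": force on the tool from outside, world axes, zero at the start; "wrist_torque": the same for the moment, N m; "width": finger opening in m.
Only numpy, scipy, OpenCV 4.12 (cv2) and the standard library are available. Lean on these libraries where they do the work, as an engineer would, in place of code of your own. Each camera call takes 0.05 s, during which the arm holds its last target.

## Working session

There is one attempt and no reset: what is moved stays moved. The work goes in short steps, Python scripts to look and compute and a tool call to move; the robot and the scene stay as the last step left them, time stands still between calls to the robot, and variables do not carry over. Pictures are saved under pics/ and viewed, and the job is handed in when it is done.

Besides the shell and the picture viewer there is one more tool, called after "Call:" in YAML: its name, and indented under it one key for each argument. arm_command: Moves the arm, as the interface text tells. Its arguments: {"type":"object","properties":{"plan":{"type":"array","items":{"type":"array","items":{"type":"number"}}}},"required":["plan"]}

```bash
mkdir -p pics
cat > h.py <<'E'
import numpy as np, cv2
from bench import robot, optics, finder
def snap(n,f):
    s=optics.snapshot(n); cv2.imwrite(f'pics/{f}.png',s['image'][:,:,::-1]); return s
def ray(s,u,v):
    d=np.array([(u-s['cx'])/s['fx'],(v-s['cy'])/s['fy'],1.]); R=np.array(s['rotation']); return np.array(s['position']),R@d
def atz(s,u,v,z):
    p,d=ray(s,u,v); return p+d*(z-p[2])/d[2]
def proj(s,P):
    R=np.array(s['rotation']); c=R.T@(np.array(P)-np.array(s['position'])); return c[0]/c[2]*s['fx']+s['cx'],c[1]/c[2]*s['fy']+s['cy']
E
python3 - <<'E'
from h import *
o=robot.get_obs(); print(o['tool_pos'],o['ee_rot'],o['width'],robot.grip_point_offset)
for c in ['top','scene']:
    s=snap(c,c+'0'); print(c,s['position'],s['fx'],s['cx'],s['cy'],np.round(s['rotation'],3).tolist())
    for l in ['canister_mid','mat','block','bracket','bolt_head','sherd','pestle','fitting','lidpiece']:
        for m in finder.masks_of(l,c):
            print(l,round(m['p'],2),m['extent'],int(m['pixels'].sum()))
E
```

```text
[0.20056765 0.51152029 0.20431125] [-3.14138570e+00  2.21214152e-03  1.19699696e+00] 0.09377572553816725 0.0188
top [ 0.32149475 -0.01180941  1.09854403] 469.5880102959295 281.0364557498131 201.12021056190704 [-2.946, 0.013, -1.561]
canister_mid 0.9 [378.4, 319.0, 420.1, 360.1] 1225
canister_mid 0.8 [252.3, 148.8, 290.9, 190.3] 1169
mat 0.97 [123.7, 195.5, 168.0, 246.3] 1952
mat 0.6 [251.6, 149.5, 289.6, 195.1] 1198
block 0.63 [369.7, 98.7, 412.5, 123.0] 781
block 0.6 [249.3, 155.7, 297.9, 201.9] 631
bracket 0.97 [254.7, 203.3, 327.5, 296.9] 4161
bracket 0.72 [183.6, 272.2, 201.0, 292.0] 160
bolt_head 0.74 [254.4, 202.9, 327.9, 296.0] 4219
bolt_head 0.67 [273.2, 204.1, 285.3, 215.5] 111
sherd 0.88 [401.3, 221.7, 432.6, 252.3] 672
pestle 0.68 [202.9, 82.2, 216.8, 129.1] 412
fitting 0.5 [183.8, 270.1, 201.4, 291.5] 184
lidpiece 0.65 [371.8, 95.7, 409.6, 121.8] 722
lidpiece 0.65 [125.0, 195.4, 168.0, 244.9] 1997
scene [ 0.95185027 -0.60616872  0.72863862] 464.0307309667723 271.0271031589053 215.65705011926246 [-2.223, 0.018, 0.632]
canister_mid 0.69 [81.8, 235.8, 124.1, 297.5] 1603
canister_mid 0.62 [295.8, 193.3, 330.1, 256.6] 1747
canister_mid 0.4 [272.5, 231.9, 287.1, 244.6] 105
mat 0.88 [322.2, 176.0, 363.0, 202.6] 908
block 0.63 [288.9, 235.4, 334.4, 287.7] 1457
bracket 0.68 [193.0, 210.3, 284.5, 271.1] 3550
sherd 0.59 [148.7, 320.9, 175.1, 357.3] 828
sherd 0.48 [394.6, 242.8, 448.2, 270.3] 607
pestle 0.74 [395.0, 241.4, 448.6, 272.1] 644
lidpiece 0.95 [289.8, 385.9, 335.9, 418.8] 1139
lidpiece 0.59 [294.5, 191.9, 330.1, 256.3] 1795
```

```bash
sed -i 's/^import numpy.*/&\nfrom scipy.spatial.transform import Rotation as Ro/; s/R=np.array(s\[.rotation.\])/R=Ro.from_euler("xyz",s["rotation"]).as_matrix()/' h.py
python3 - <<'E'
import cv2
for n,(a,b,c,d) in {'top':(110,80,440,370),'scene':(70,160,460,420)}.items():
    im=cv2.imread(f'pics/{n}0.png')[b:d,a:c]; cv2.imwrite(f'pics/{n}0z.png',cv2.resize(im,None,fx=2,fy=2,interpolation=cv2.INTER_CUBIC))
im=cv2.imread('pics/top0.png')[140:300,210:340];cv2.imwrite('pics/t0zz.png',cv2.resize(im,None,fx=3.7,fy=3.7,interpolation=cv2.INTER_CUBIC))
im=cv2.imread('pics/scene0.png')[165:300,190:370];cv2.imwrite('pics/s0zz.png',cv2.resize(im,None,fx=4.4,fy=4.4,interpolation=cv2.INTER_CUBIC))
E
```

```text
(no output)
```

View pics/top0z.png

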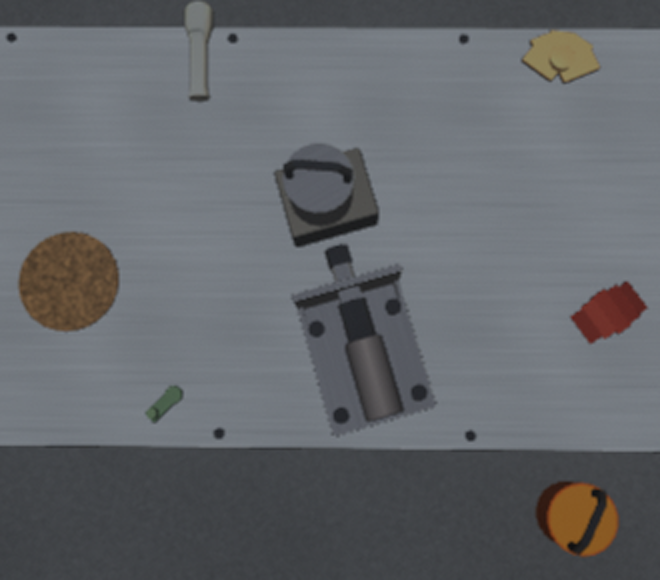

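View pics/scene0z.png

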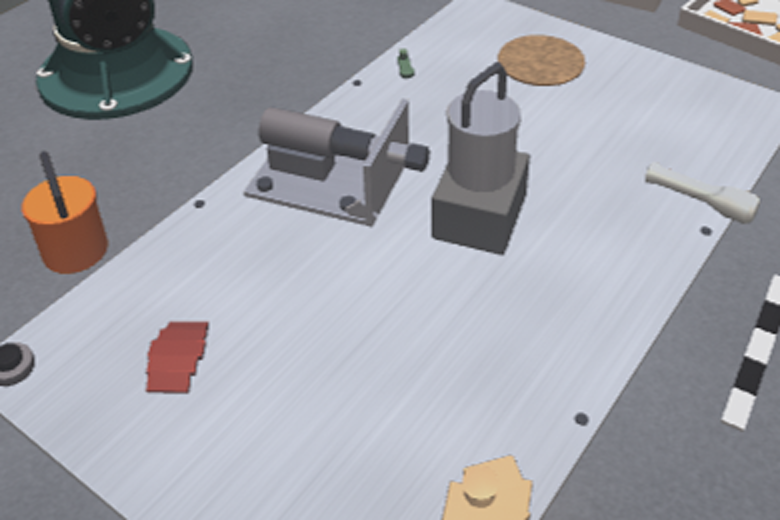

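View pics/t0zz.png

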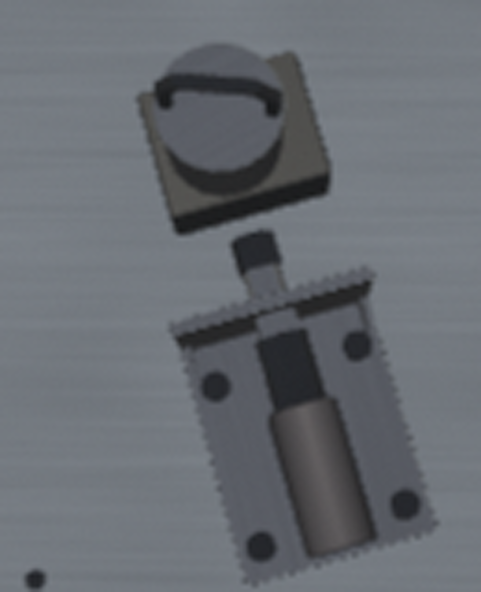

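View pics/s0zz.png

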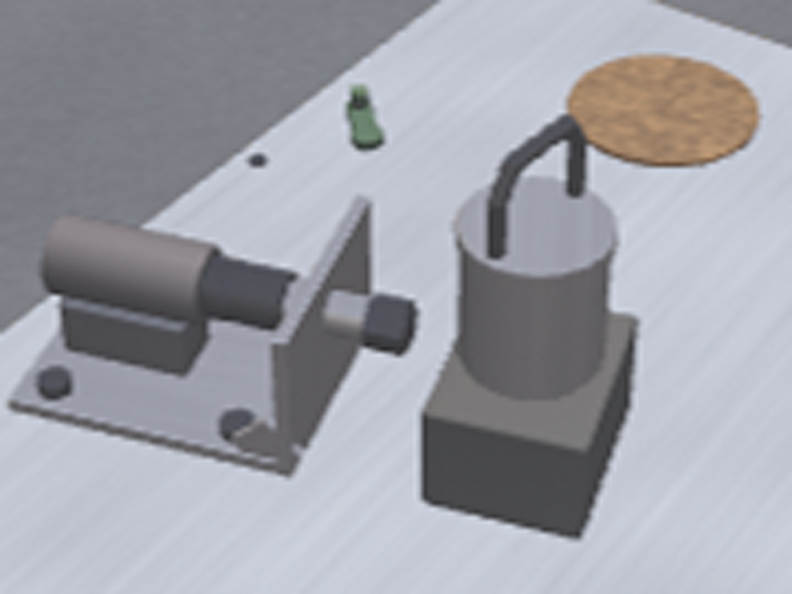

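```bash
cat >> h.py <<'E'
def tri(s1,a,s2,b):
    p,d=ray(s1,*a);q,e=ray(s2,*b);d=d/np.linalg.norm(d);e=e/np.linalg.norm(e)
    t=np.linalg.lstsq(np.array([d,-e]).T,q-p,rcond=None)[0];A=p+d*t[0];B=q+e*t[1];return (A+B)/2,np.linalg.norm(A-B)
E
python3 - <<'E'
from h import *
import pickle
t=snap('top','t1');s=snap('scene','s1')
pickle.dump((t,s),open('cams.pkl','wb'))
T=lambda x,y:(x/3.7+210-.37,y/3.7+140-.37)
S=lambda x,y:(x/4.4+190-.4,y/4.4+165-.4)
print('mat',tri(t,(145.3,220.6),s,(342.4,189.)))
print('handle',tri(t,T(219,86),s,S(541,143)))
print('hex',tri(t,T(257,252),s,S(389,323)))
print('bracket top L/R(far corner)',tri(t,T(372,270),s,S(280,345)),tri(t,T(172,326),s,S(364,200)))
print('block top near R',tri(t,T(328,178),s,S(427,412)),'far R',tri(t,T(292,55),s,S(583,445)))
print('top hex in z=.06',atz(t,*T(257,252),.07))
a,b=atz(t,*T(372,270),.09),atz(t,*T(172,326),.09);print(a,b,np.linalg.norm(a-b),np.degrees(np.arctan2(*(b-a)[1::-1])))
a,b=atz(t,*T(182,80),.19),atz(t,*T(262,92),.19);print(a,b)
print(robot.get_obs()['time'])
E
```

```text
mat (array([0.48818159, 0.31921468, 0.03380319]), np.float64(0.00854230115077509))
handle (array([0.5745019 , 0.02701266, 0.21182881]), np.float64(0.00251034406490766))
hex (array([0.5067167 , 0.00748632, 0.08978451]), np.float64(0.00011806312773093157))
bracket top L/R(far corner) (array([ 0.49227241, -0.05883499,  0.11528692]), np.float64(0.0006401212161710136)) (array([0.45840695, 0.0547615 , 0.1148372 ]), np.float64(0.0011851760320231116))
block top near R (array([ 0.55431424, -0.03285836,  0.08630315]), np.float64(0.004464254091036875)) far R (array([ 0.62786203, -0.01225087,  0.09012472]), np.float64(0.0003719059164690038))
top hex in z=.06 [0.5103945  0.00790561 0.07      ]
[ 0.4964258  -0.06027185  0.09      ] [0.46231484 0.05685924 0.09      ] 0.1219969278370471 106.23663335658152
[0.58295407 0.04727843 0.19      ] [0.57645921 0.00379815 0.19      ]
1.1
```

```bash
cat > ov.py <<'E'
from h import *
import pickle
t,s=pickle.load(open('cams.pkl','rb'))
P=.029
def circ(c,r,z): a=np.linspace(0,2*np.pi,60);return [(c[0]+r*np.cos(x),c[1]+r*np.sin(x),z) for x in a]
def rz(a,v): return np.array([np.cos(a)*v[0]-np.sin(a)*v[1],np.sin(a)*v[0]+np.cos(a)*v[1]])
br=np.array([.4755,-.002]);ya=np.radians(16.5)
hx=br+rz(ya,(.034,0)); 
can=np.array([.576,.026]);hy=np.radians(-8.5)
mat=np.array([.490,.322]); blk=np.array([.5825,.0275]);by=np.radians(15.8)
def box(c,a,x,y,z): return [(*(c+rz(a,v)),z) for v in [(x,y),(x,-y),(-x,-y),(-x,y),(x,y)]]
L=[circ(mat,.058,P+.005),circ(can,.037,P+.138),circ(can,.035,P+.06),[(*(can+rz(hy,(0,k))),P+.181) for k in(-.02,.02)],
 box(br,ya,.004,.06,P+.086),box(blk,by,.04,.05,P+.06),box(blk,by,.04,.05,P),box(hx,ya,.01,.012,P+.058)]
for n,c,(a,b,e,d),k in[('top',t,(110,130,340,300),3.4),('scene',s,(190,165,370,300),4.4)]:
    im=c['image'][b:d,a:e,::-1].copy();im=cv2.resize(im,None,fx=k,fy=k,interpolation=cv2.INTER_CUBIC)
    for l in L:
        q=np.array([proj(c,p) for p in l]);q=((q+.5-[a,b])*k).astype(np.int32);cv2.polylines(im,[q],False,(0,255,255),1)
    cv2.imwrite(f'pics/ov_{n}.png',im)
E
python3 ov.py
```

```text
(no output)
```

View pics/ov_top.png

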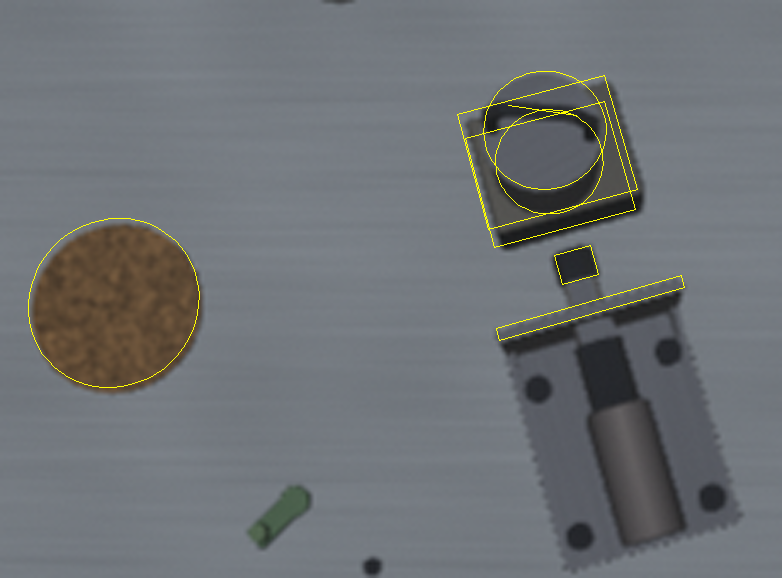

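View pics/ov_scene.png

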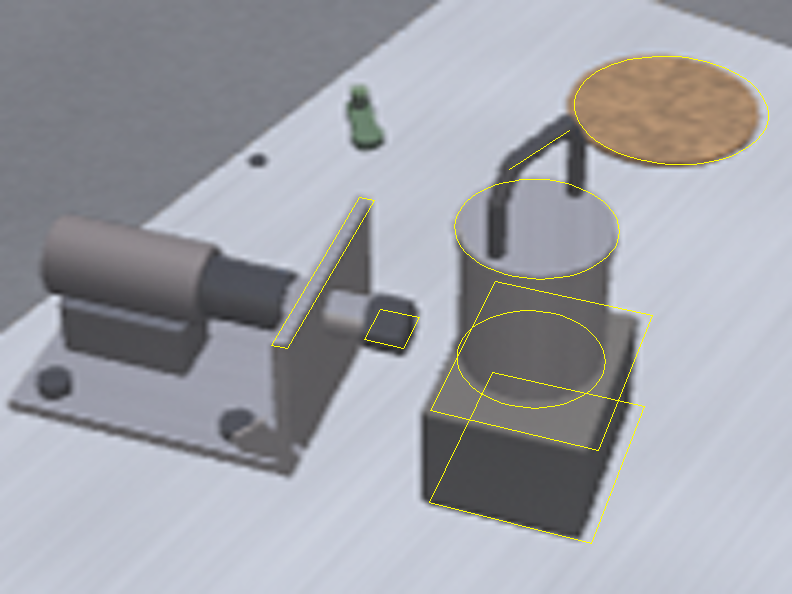

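Call:
arm_command:
  plan:
    - [1,0.374,-0.484,0.08,-77]
    - [1,0.374,-0.484,0.08,-77]
    - [1,0.374,-0.484,0.08,-77]
    - [1,0.374,-0.484,0.08,-77]
    - [1,0.374,-0.484,0.08,-77]
    - [1,0.374,-0.484,0.08,-77]
    - [1,0.374,-0.484,0.08,-77]
    - [1,0.374,-0.484,0.08,-77]
    - [1,0.374,-0.484,0.08,-77]
    - [1,0.374,-0.484,0.08,-77]

```text
time: 2.35
tool_pos: [0.576, 0.026, 0.2858]
ee_rot: [-3.141, -0.001, -0.148]
wrist_force: [-0.1, 0.3, 0.2]
width: 0.0939
```

Run:
```python
from h import *
s=snap('scene','s2')
im=s['image'][90:300,190:400,::-1].copy()
cv2.imwrite('pics/s2z.png',cv2.resize(im,None,fx=2.8,fy=2.8,interpolation=cv2.INTER_CUBIC))
```

```text
(no output)
```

View pics/s2z.png

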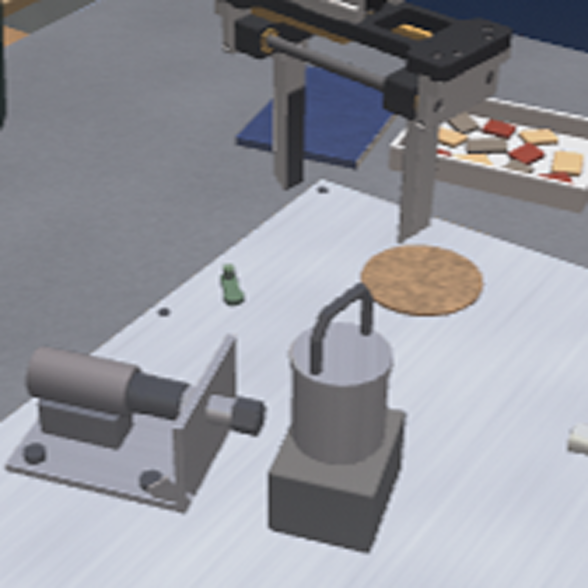

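The fingers (tips at about (293,158) and (336,175) in the full image) straddle the handle bar below at about (313,197). Next I descend and grip.

Call:
arm_command:
  plan:
    - [1,-0.001,0,-0.05,0]
    - [1,-0.001,0,-0.092,0]
    - [1,-0.001,0,-0.092,0]
    - [0,-0.001,0,-0.092,0]
    - [0,-0.001,0,-0.092,0]
    - [0,-0.001,0,-0.092,0]
    - [0,-0.001,0,-0.092,0]
    - [0,-0.001,0,-0.092,0]
    - [0,-0.001,0,-0.092,0]

```text
time: 3.52
tool_pos: [0.5738, 0.0281, 0.1935]
ee_rot: [3.142, -0.0, -0.147]
wrist_force: [0.2, -0.5, -0.2]
width: 0.0374
```

Call:
arm_command:
  plan:
    - [0,0,0,0,0]
    - [0,0,0,0,0]
    - [0,0,0,0,0]
    - [0,0,0,0,0]
    - [0,0,0,0,0]

```text
time: 4.15
tool_pos: [0.5739, 0.0282, 0.1935]
ee_rot: [-3.141, -0.0, -0.147]
wrist_force: [1.3, 1.5, -0.3]
width: 0.008
```

Call:
arm_command:
  plan:
    - [0,0,0,0.01,0]
    - [0,0,0,0.025,0]
    - [0,0,0,0.04,0]
    - [0,0,0,0.05,0]
    - [0,0,0,0.05,0]
    - [0,0,0,0.05,0]

```text
time: 4.9
tool_pos: [0.5736, 0.028, 0.243]
ee_rot: [3.141, 0.001, -0.147]
wrist_force: [0.2, -0.1, -2.4]
width: 0.0079
```

Run:
```python
from h import *
s=snap('scene','s3')
im=s['image'][90:300,190:400,::-1].copy()
cv2.imwrite('pics/s3z.png',cv2.resize(im,None,fx=2.8,fy=2.8,interpolation=cv2.INTER_CUBIC))
```

```text
(no output)
```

View pics/s3z.png

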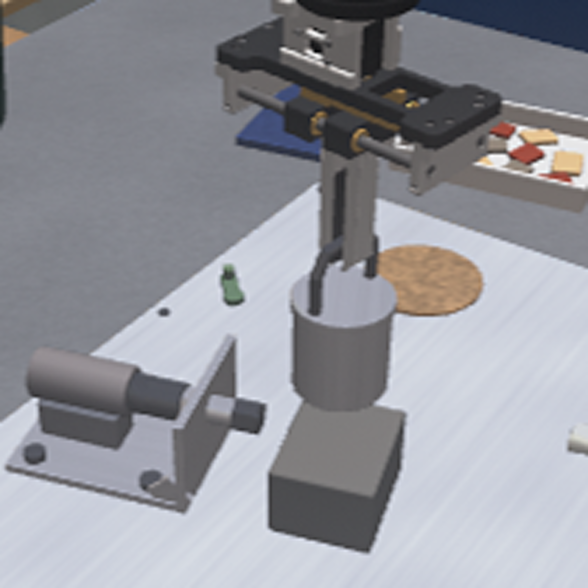

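Call:
arm_command:
  plan:
    - [0,-0.005,0.015,0,0]
    - [0,-0.015,0.05,0,0]
    - [0,-0.029,0.098,0,0]
    - [0,-0.045,0.15,0,0]
    - [0,-0.06,0.2,0,0]
    - [0,-0.073,0.245,-0.02,0]
    - [0,-0.082,0.275,-0.045,0]
    - [0,-0.086,0.288,-0.07,0]
    - [0,-0.087,0.292,-0.085,0]
    - [0,-0.087,0.292,-0.09,0]

```text
time: 6.2
tool_pos: [0.486, 0.3199, 0.1522]
ee_rot: [3.14, 0.002, -0.146]
wrist_force: [0.2, -0.7, -1.5]
width: 0.0079
```

Run:
```python
from h import *
t=snap('top','t4')
im=t['image'][150:290,80:260,::-1].copy()
cv2.imwrite('pics/t4z.png',cv2.resize(im,None,fx=4,fy=4,interpolation=cv2.INTER_CUBIC))
s=snap('scene','s4')
im=s['image'][70:240,270:430,::-1].copy()
cv2.imwrite('pics/s4z.png',cv2.resize(im,None,fx=3.5,fy=3.5,interpolation=cv2.INTER_CUBIC))
print(robot.get_obs()['tool_pos'])
```

```text
[0.48694351 0.31952935 0.15342177]
```

View pics/t4z.png

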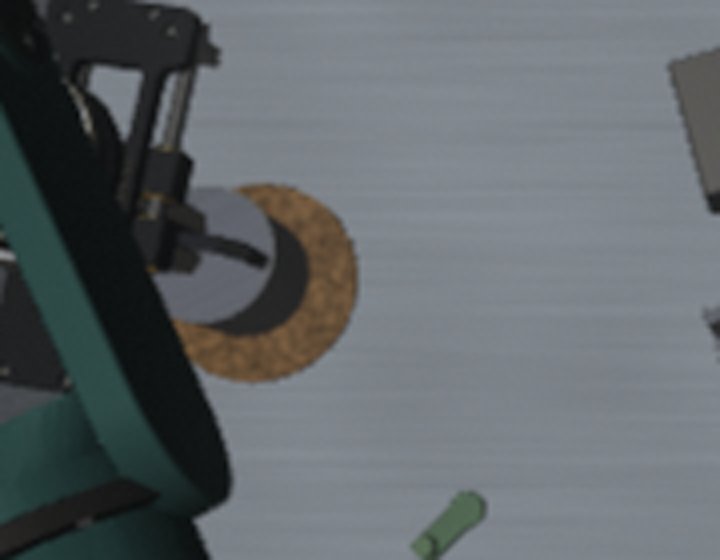

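View pics/s4z.png

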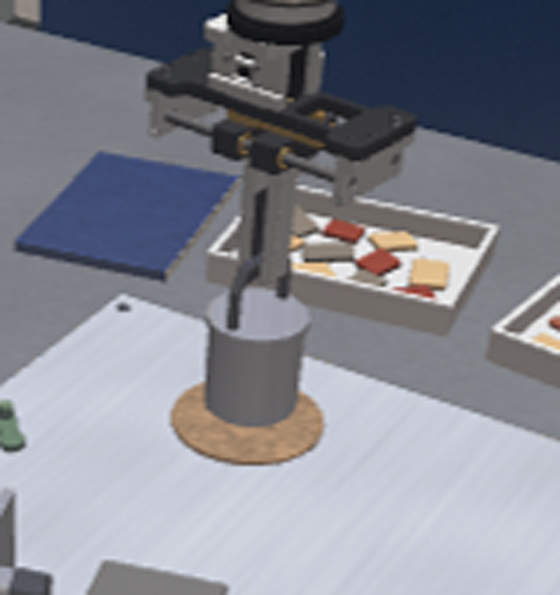

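The canister hangs upright over the mat: its underside is at about (342,185) in the scene image, and the mat centre is at about (341,188). I'll lower it slowly.

Call:
arm_command:
  plan:
    - [0,0,0,-0.006,0]
    - [0,0,0,-0.01,0]
    - [0,0,0,-0.012,0]
    - [0,0,0,-0.014,0]
    - [0,0,0,-0.015,0]
    - [0,0,0,-0.015,0]

```text
time: 7.05
tool_pos: [0.4869, 0.3201, 0.1385]
ee_rot: [-3.142, -0.0, -0.147]
wrist_force: [-0.1, 0.7, -2.4]
width: 0.0078
```

Call:
arm_command:
  plan:
    - [0,0,0,-0.001,0]
    - [0,0,0,-0.002,0]
    - [0,0,0,-0.002,0]

```text
time: 7.42
tool_pos: [0.4873, 0.3204, 0.1385]
ee_rot: [-3.14, -0.002, -0.147]
wrist_force: [-1.8, -0.9, 5.0]
width: 0.0075
```

Call:
arm_command:
  plan:
    - [0.25,0,0,0,0]
    - [0.3,0,0,0,0]
    - [0.4,0,0,0,0]
    - [0.5,0,0,0,0]
    - [0.5,0,0,0,0]
    - [0.5,0,0,0,0]

```text
time: 8.18
tool_pos: [0.4868, 0.3201, 0.1365]
ee_rot: [3.142, -0.0, -0.147]
wrist_force: [-0.3, -0.0, -0.1]
width: 0.0471
```

Call:
arm_command:
  plan:
    - [0.5,0,0,0.03,0]
    - [0.5,0,0,0.075,0]
    - [0.5,0,0,0.11,0]
    - [0.5,0,0,0.11,0]

```text
time: 8.68
tool_pos: [0.4883, 0.3208, 0.2507]
ee_rot: [-3.137, -0.007, -0.147]
wrist_force: [0.5, 0.3, -0.1]
width: 0.0469
```

Call:
arm_command:
  plan:
    - [0.6,0.003,-0.04,0,-8]
    - [0.6,0.006,-0.1,0,-18]
    - [0.6,0.01,-0.16,0,-28]
    - [0.6,0.014,-0.22,0,-38]
    - [0.6,0.018,-0.28,-0.02,-48]
    - [0.6,0.021,-0.312,-0.05,-58]
    - [0.6,0.021,-0.312,-0.08,-65]
    - [0.6,0.021,-0.312,-0.09,-65]
    - [0.6,0.021,-0.312,-0.09,-65]

```text
time: 9.8
tool_pos: [0.5071, 0.0084, 0.1553]
ee_rot: [3.139, 0.001, -1.279]
wrist_force: [0.7, 0.5, 0.3]
width: 0.0562
```

Run:
```python
from h import *
t=snap('top','t5')
im=t['image'][140:300,100:340,::-1].copy()
cv2.imwrite('pics/t5z.png',cv2.resize(im,None,fx=3.3,fy=3.3,interpolation=cv2.INTER_CUBIC))
s=snap('scene','s5')
im=s['image'][90:300,190:400,::-1].copy()
cv2.imwrite('pics/s5z.png',cv2.resize(im,None,fx=2.8,fy=2.8,interpolation=cv2.INTER_CUBIC))
o=robot.get_obs();print(o['tool_pos'],o['ee_rot'],o['time'])
for m in finder.masks_of('canister_mid','scene'): print(m['p'],m['extent'])
```

```text
[0.50840376 0.00852722 0.15745568] [-3.14009558e+00 -6.88611190e-04 -1.27925919e+00] 9.9
0.84 [78.8, 237.1, 123.4, 297.6]
0.8 [331.1, 141.4, 358.2, 194.5]
```

View pics/t5z.png

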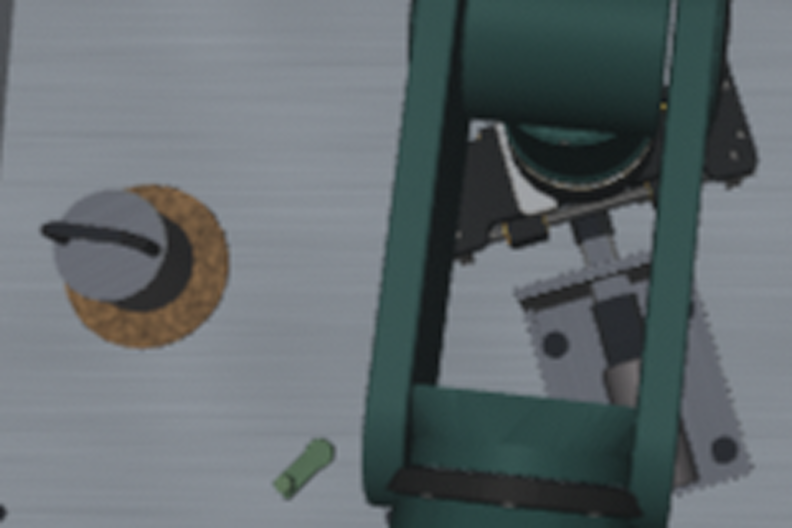

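View pics/s5z.png

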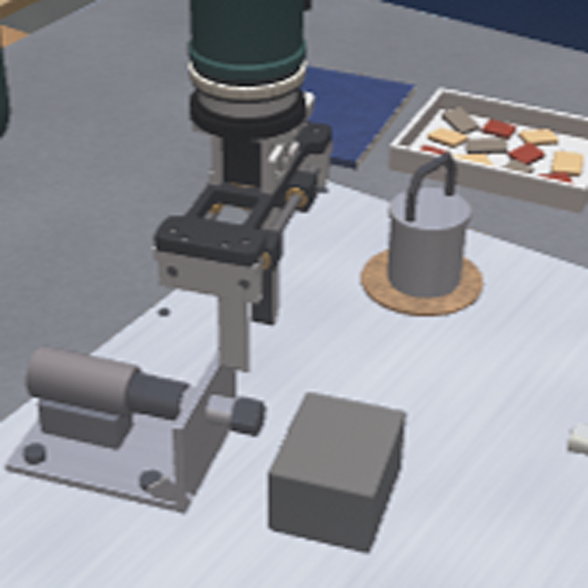

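Canister stands in the middle of the mat. The fingers are above the bolt head, at about (278,238) in the scene image. I'm descending now.

Call:
arm_command:
  plan:
    - [0.6,0,0,-0.02,0]
    - [0.6,0,0,-0.045,0]
    - [0.6,0,0,-0.07,0]
    - [0.6,0,0,-0.084,0]
    - [0.6,0,0,-0.086,0]

```text
time: 10.58
tool_pos: [0.5078, 0.0083, 0.0703]
ee_rot: [3.141, 0.0, -1.281]
wrist_force: [-0.4, -0.1, 0.4]
width: 0.0563
```

Run:
```python
from h import *
s=snap('scene','s6')
im=s['image'][180:300,200:350,::-1].copy()
cv2.imwrite('pics/s6z.png',cv2.resize(im,None,fx=5,fy=5,interpolation=cv2.INTER_CUBIC))
o=robot.get_obs();print(o['tool_pos'],o['wrist_force'],o['time'])
```

```text
[0.50816444 0.00818017 0.07084429] [0.13350865 0.46792442 0.38561484] 10.625
```

View pics/s6z.png

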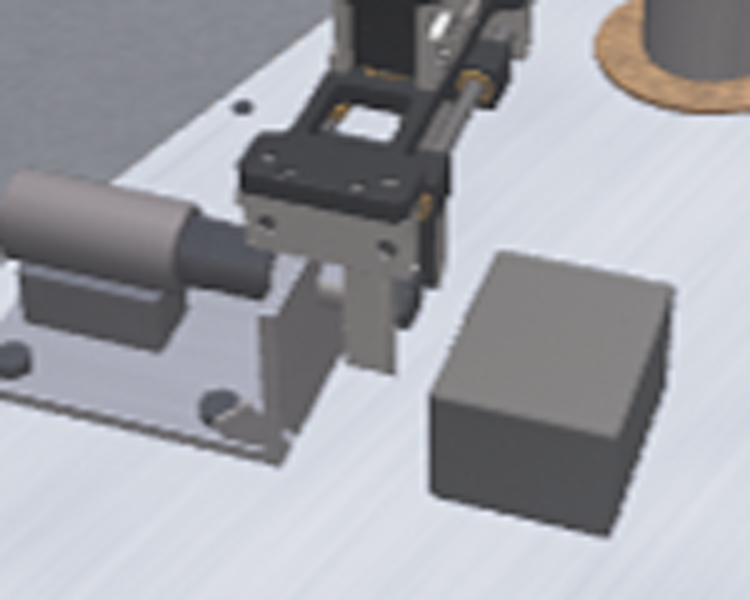

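The near finger covers most of the head and the other is behind it, with clear space to both bracket and block. Closing now.

Call:
arm_command:
  plan:
    - [0,0,0,0,0]
    - [0,0,0,0,0]
    - [0,0,0,0,0]
    - [0,0,0,0,0]
    - [0,0,0,0,0]
    - [0,0,0,0,0]
    - [0,0,0,0,0]
    - [0,0,0,0,0]

```text
time: 11.62
tool_pos: [0.5081, 0.0083, 0.071]
ee_rot: [-3.141, 0.0, -1.281]
wrist_force: [-1.2, 2.4, 5.1]
width: 0.0266
```

Call:
arm_command:
  plan:
    - [0,0,0,0,0]
    - [0,0,0,0,0]
    - [0,0,0,0,0]
    - [0,0,0,0,0]
    - [0,0,0,0,0]
    - [0,0,0,0,0]
    - [0,0,0,0,0]
    - [0,0,0,0,0]

```text
time: 12.62
tool_pos: [0.5081, 0.0083, 0.071]
ee_rot: [-3.141, 0.0, -1.281]
wrist_force: [-0.6, 2.6, 6.0]
width: 0.026
```

Run:
```python
from h import *
s=snap('scene','s7')
im=s['image'][180:300,200:350,::-1].copy()
cv2.imwrite('pics/s7z.png',cv2.resize(im,None,fx=5,fy=5,interpolation=cv2.INTER_CUBIC))
o=robot.get_obs();print(o['tool_pos'],o['wrist_force'],o['wrist_torque'],o['width'],o['time'])
```

```text
[0.5081163  0.00832047 0.07099605] [-1.51590695  1.26701462  5.43225432] [ 0.46743186  0.35707048 -0.03383729] 0.026391288647588898 12.675
```

View pics/s7z.png

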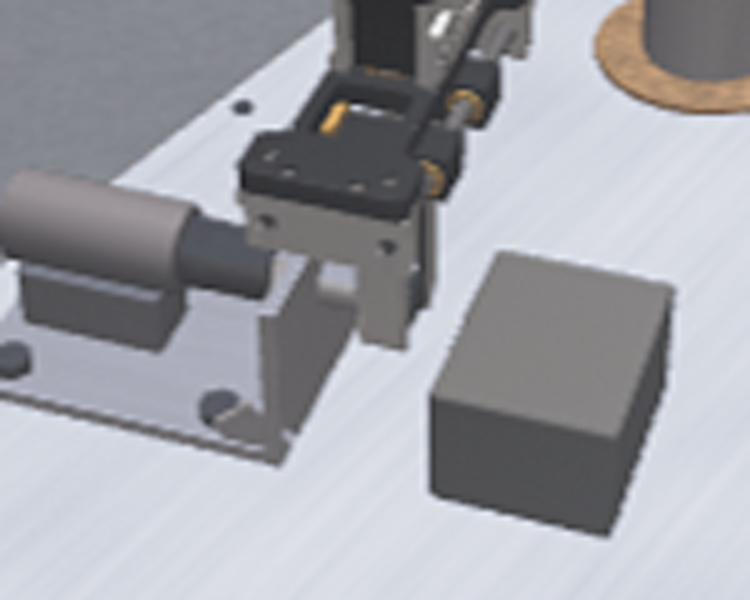

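Call:
arm_command:
  plan:
    - [0,0,0,0,0]
    - [0,0,0,0,0]
    - [0,0,0,0,0]
    - [0,0,0,0,0]
    - [0,0,0,0,0]
    - [0,0,0,0,0]
    - [0,0,0,0,0]
    - [0,0,0,0,0]
    - [0,0,0,0,0]
    - [0,0,0,0,0]

```text
time: 13.92
tool_pos: [0.5081, 0.0083, 0.071]
ee_rot: [-3.141, 0.0, -1.281]
wrist_force: [-0.9, 2.5, 5.6]
width: 0.0259
```

Call:
arm_command:
  plan:
    - [0,0,0,0,0]
    - [0,0,0,0,0]
    - [0,0,0,0,0]
    - [0,0,0,0,0]
    - [0,0,0,0,0]
    - [0,0,0,0,0]
    - [0,0,0,0,0]
    - [0,0,0,0,0]
    - [0,0,0,0,0]
    - [0,0,0,0,0]

```text
time: 15.18
tool_pos: [0.5081, 0.0083, 0.071]
ee_rot: [-3.141, 0.0, -1.281]
wrist_force: [-1.6, 2.6, 5.4]
width: 0.0262
```

Run:
```python
from h import *
for i in range(8):
    s=snap('scene','s8'); o=robot.get_obs();print(round(o['time'],3),np.round(o['wrist_force'],2),np.round(o['wrist_torque'],3),round(o['width'],5))
a=cv2.imread('pics/s7.png').astype(int);b=cv2.imread('pics/s8.png').astype(int);d=abs(a-b)[180:300,200:350].max(2);print(d.max(),(d>15).sum())
im=s['image'][225:255,265:295,::-1].copy();c=cv2.imread('pics/s7.png')[225:255,265:295]
cv2.imwrite('pics/s8z.png',cv2.resize(np.hstack([c,im]),None,fx=12,fy=12,interpolation=cv2.INTER_CUBIC))
```

```text
15.225 [-2.06  2.3   4.99] [ 0.468  0.342 -0.027] 0.02607
15.275 [-0.81  1.56  5.48] [0.5   0.343 0.004] 0.026
15.325 [-1.52  2.35  5.18] [ 0.528  0.299 -0.008] 0.02594
15.375 [-0.76  2.21  4.48] [ 0.517  0.351 -0.023] 0.02653
15.425 [-0.96  2.53  4.75] [0.554 0.363 0.002] 0.02584
15.475 [-1.52  2.7   5.52] [0.472 0.385 0.01 ] 0.02583
15.525 [0.05 2.9  4.03] [ 0.486  0.412 -0.075] 0.02592
15.575 [-0.56  2.71  5.14] [0.49  0.377 0.006] 0.02592
36 10
```

View pics/s8z.png

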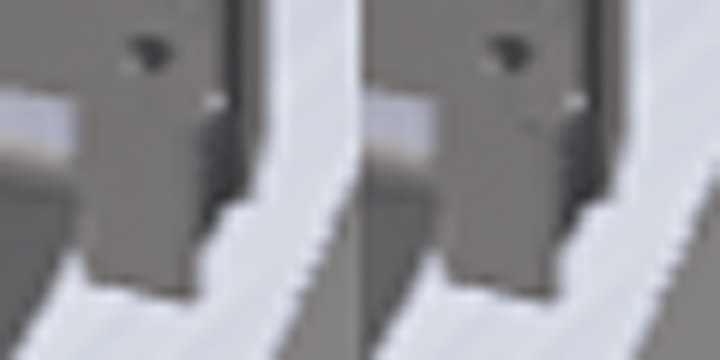

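Call:
arm_command:
  plan:
    - [0,0,0,0,0]
    - [0,0,0,0,0]
    - [0,0,0,0,0]
    - [0,0,0,0,0]
    - [0,0,0,0,0]
    - [0,0,0,0,0]
    - [0,0,0,0,0]
    - [0,0,0,0,0]
    - [0,0,0,0,0]
    - [0,0,0,0,0]

```text
time: 16.82
tool_pos: [0.5081, 0.0083, 0.071]
ee_rot: [-3.141, 0.0, -1.281]
wrist_force: [-2.6, 3.0, 4.8]
width: 0.0258
```

Call:
arm_command:
  plan:
    - [0,0,0,0,0]
    - [0,0,0,0,0]
    - [0,0,0,0,0]
    - [0,0,0,0,0]
    - [0,0,0,0,0]
    - [0,0,0,0,0]
    - [0,0,0,0,0]
    - [0,0,0,0,0]
    - [0,0,0,0,0]
    - [0,0,0,0,0]

```text
time: 18.08
tool_pos: [0.5081, 0.0083, 0.071]
ee_rot: [-3.141, 0.0, -1.281]
wrist_force: [-1.3, 2.1, 5.0]
width: 0.0259
```

Run:
```python
from h import *
w=[]
for i in range(6):
    s=snap('scene','s9'); o=robot.get_obs();w.append(o['width'])
print(np.mean(w),o['time'],o['wrist_force'])
I=[cv2.imread(f'pics/{n}.png') for n in('s7','s8','s9')]
for k in(0,1):
    d=abs(I[k].astype(int)-I[k+1])[180:300,200:350].max(2);print(d.max(),(d>8).sum(),[(x+200,y+180) for y,x in np.argwhere(d>8)][:20])
cv2.imwrite('pics/s9z.png',cv2.resize(np.hstack([i[225:255,270:295] for i in I]),None,fx=10,fy=10,interpolation=cv2.INTER_NEAREST))
```

```text
0.02597693425306205 18.375 [-0.94684478  2.85028987  5.17032361]
36 22 [(np.int64(254), np.int64(231)), (np.int64(255), np.int64(231)), (np.int64(255), np.int64(232)), (np.int64(256), np.int64(232)), (np.int64(257), np.int64(232)), (np.int64(254), np.int64(233)), (np.int64(255), np.int64(233)), (np.int64(256), np.int64(233)), (np.int64(253), np.int64(234)), (np.int64(254), np.int64(234)), (np.int64(255), np.int64(234)), (np.int64(256), np.int64(234)), (np.int64(254), np.int64(235)), (np.int64(255), np.int64(235)), (np.int64(278), np.int64(235)), (np.int64(279), np.int64(235)), (np.int64(254), np.int64(236)), (np.int64(255), np.int64(236)), (np.int64(253), np.int64(237)), (np.int64(254), np.int64(237))]
53 11 [(np.int64(266), np.int64(193)), (np.int64(255), np.int64(233)), (np.int64(254), np.int64(234)), (np.int64(255), np.int64(234)), (np.int64(256), np.int64(234)), (np.int64(254), np.int64(235)), (np.int64(255), np.int64(235)), (np.int64(243), np.int64(238)), (np.int64(244), np.int64(238)), (np.int64(245), np.int64(238)), (np.int64(246), np.int64(238))]
```

View pics/s9z.png

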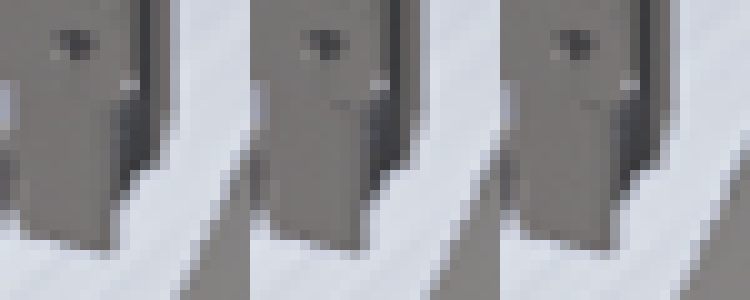

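Run:
```python
from h import *
w=[]
I=[cv2.imread(f'pics/{n}.png') for n in('s5','s6','s7','s8','s9')]
cv2.imwrite('pics/s10z.png',cv2.resize(np.vstack([np.hstack([i[218:248,232:272] for i in I[:2]]),np.hstack([i[218:248,232:272] for i in I[2:4]]),np.hstack([i[218:248,232:272] for i in I[3:]])]),None,fx=6.6,fy=6.6,interpolation=cv2.INTER_CUBIC))
d=abs(I[1].astype(int)-I[0])[200:260,200:262].max(2);print([(x+200,y+200,d[y,x]) for y,x in np.argwhere(d>8)][:40])
```

```text
[(np.int64(259), np.int64(200), np.int64(10)), (np.int64(261), np.int64(200), np.int64(65)), (np.int64(259), np.int64(201), np.int64(13)), (np.int64(260), np.int64(201), np.int64(26)), (np.int64(261), np.int64(201), np.int64(121)), (np.int64(258), np.int64(202), np.int64(10)), (np.int64(259), np.int64(202), np.int64(17)), (np.int64(260), np.int64(202), np.int64(93)), (np.int64(261), np.int64(202), np.int64(150)), (np.int64(257), np.int64(203), np.int64(9)), (np.int64(259), np.int64(203), np.int64(66)), (np.int64(260), np.int64(203), np.int64(146)), (np.int64(261), np.int64(203), np.int64(147)), (np.int64(257), np.int64(204), np.int64(14)), (np.int64(258), np.int64(204), np.int64(25)), (np.int64(259), np.int64(204), np.int64(121)), (np.int64(260), np.int64(204), np.int64(148)), (np.int64(261), np.int64(204), np.int64(145)), (np.int64(251), np.int64(205), np.int64(10)), (np.int64(252), np.int64(205), np.int64(12)), (np.int64(253), np.int64(205), np.int64(13)), (np.int64(254), np.int64(205), np.int64(14)), (np.int64(255), np.int64(205), np.int64(14)), (np.int64(256), np.int64(205), np.int64(17)), (np.int64(257), np.int64(205), np.int64(21)), (np.int64(258), np.int64(205), np.int64(112)), (np.int64(259), np.int64(205), np.int64(146)), (np.int64(260), np.int64(205), np.int64(144)), (np.int64(261), np.int64(205), np.int64(150)), (np.int64(250), np.int64(206), np.int64(12)), (np.int64(251), np.int64(206), np.int64(15)), (np.int64(252), np.int64(206), np.int64(72)), (np.int64(253), np.int64(206), np.int64(87)), (np.int64(254), np.int64(206), np.int64(85)), (np.int64(255), np.int64(206), np.int64(85)), (np.int64(256), np.int64(206), np.int64(94)), (np.int64(257), np.int64(206), np.int64(122)), (np.int64(258), np.int64(206), np.int64(146)), (np.int64(259), np.int64(206), np.int64(146)), (np.int64(260), np.int64(206), np.int64(146))]
```

View pics/s10z.png

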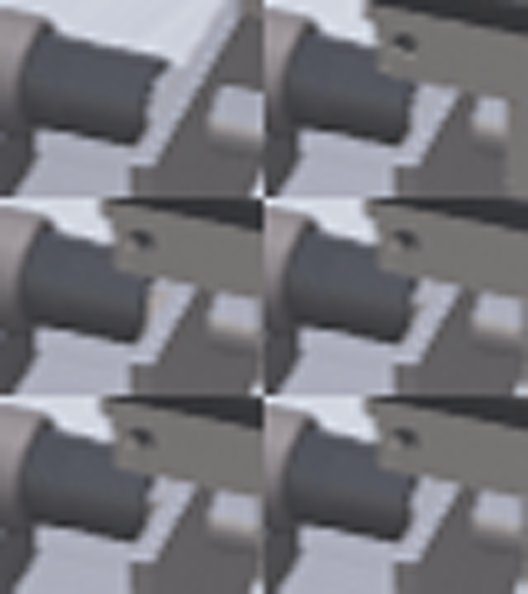

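Run:
```python
from h import *
t=snap('top','t11'); w=[]
for i in range(10): snap('scene','s11'); w.append(robot.get_obs()['width'])
print(np.mean(w),np.std(w))
for l in('canister_mid','mat'):
    for c in('top','scene'):
        for m in finder.masks_of(l,c): print(l,c,m['p'],m['extent'])
o=robot.get_obs();print(o['tool_pos'],o['wrist_force'],o['time'])
s=optics.snapshot('scene')
im=s['image'][120:270,190:390,::-1];cv2.imwrite('pics/s11z.png',cv2.resize(im,None,fx=4,fy=4,interpolation=cv2.INTER_CUBIC))
im=t['image'][180:260,100:200,::-1];cv2.imwrite('pics/t11z.png',cv2.resize(im,None,fx=5,fy=5,interpolation=cv2.INTER_CUBIC))
# canister: overlay check at mat centre
for c,n in((t,'top'),(s,'scene')): print(n,[np.round(proj(c,(.488,.320,z)),1) for z in(.034,.112)])
```

```text
0.026064206876378632 0.00015843255170712865
canister_mid top 0.75 [379.7, 322.0, 421.3, 358.6]
canister_mid top 0.68 [112.2, 197.8, 160.5, 236.6]
canister_mid scene 0.89 [81.7, 236.3, 123.3, 296.7]
canister_mid scene 0.88 [330.8, 141.5, 358.6, 198.1]
mat top 0.75 [123.7, 197.1, 168.2, 244.8]
mat scene 0.56 [321.7, 178.9, 361.1, 201.9]
[0.50810666 0.00833132 0.07101359] [-0.82017284  2.5032021   5.50404578] 19.125
top [array([143.8, 219.2]), array([132.8, 213.5])]
scene [array([340.9, 189.2]), array([343.2, 163.9])]
```

View pics/s11z.png

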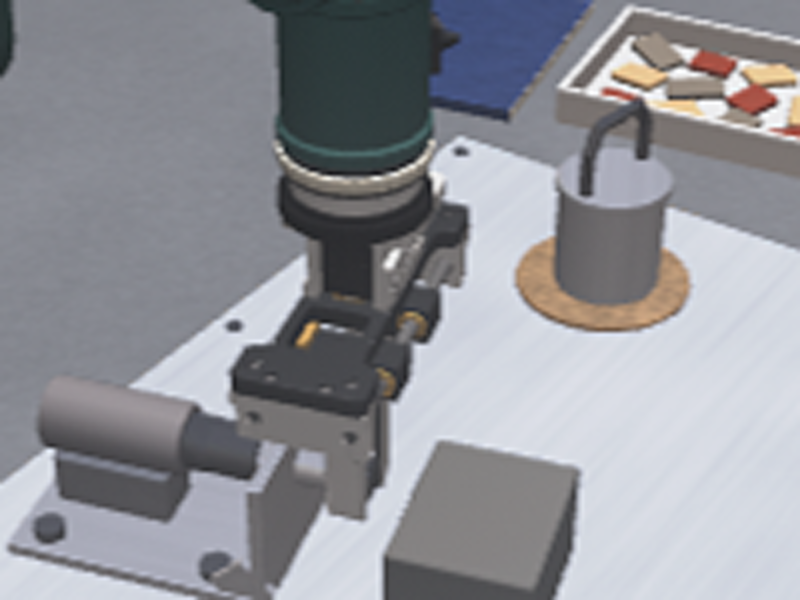

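View pics/t11z.png

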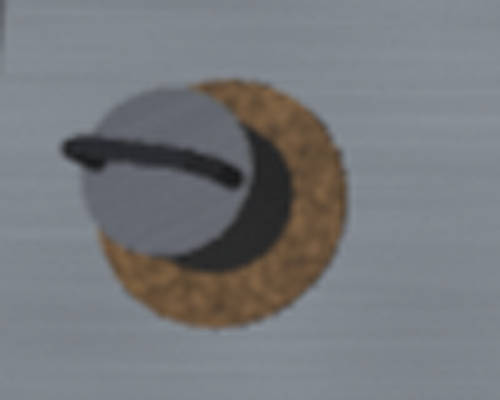

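The canister stands upright on the mat, rim centre at about (133.6,214.2) in the top view, where (132.8,213.5) is expected for the mat centre. The grip opening has not changed for 6 s, so I'm handing in.

```bash
python3 -c "
from bench import robot
print(robot.close_job()); o=robot.get_obs(); print(o['time'],o['width'])"
```

```text
the job is handed in; nothing more can be done
None
the job is handed in; nothing more can be done
```

I set the canister on the cork mat and let it go. I then gripped the bolt head in the gap and handed the job in at about 19 s, still holding it; no verdict was reported.

- **Canister:** It stands upright on the mat, within about 5 mm of its centre in the top view. I lifted it off the block by its handle and lowered it until the wrist force showed contact. Nothing touched it after the release.
- **Bolt grip:** The grasp point is within a few mm of where I estimate the head's centre to be. The finger opening stayed at about 26 mm (noise about 0.15 mm) for 6 s. A bolt still turning at 0.12 rad/s would have changed that clearly.
- **Points that don't fully agree:**
    - The 26 mm opening, against 24 mm across flats, means the head is held at an angle and not flat on flats.
    - The end of the nut runner's socket kept changing slightly in the pictures. I took that to be the nut still being driven.
    - I had no direct reading of the bolt's speed.
- **Finds:** I never moved near the finds or the orange look-alike. I did not measure the finds' positions again at the end.

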